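# Free the eccentric lock and push the mould home

## Task

On the grey jig, push the red lever post round until the lever lines up with the red mark, so that the blue cam is at its low point, and only then push the orange plate forward until the slide is fully home and has pushed the black mould up against the white end stop. Use the outside of the fingers only: grasp and lift nothing, do not force the slide against the cam, and do not touch the mould yourself. Leave the jar, the stamp and the nozzle where they stand.

Things in the scene. Friction and masses are not known exactly. Their poses are not given: they have to be found in the camera images.
- jig: Fixed jig: grey metal plate 215 x 210 x 10 mm with the mould lane on its right, the cam on its left. Axes: x = the slide's forward direction, y = left, z = up. Origin on the worktop, mid-width; the plate runs from x = -90 to +125 mm. Lane: centre line y = -52 mm, between two white guides 10 mm high and 77 mm apart; the white end stop (10 mm high) has its near face at x = 73.5 mm.
- cam (a joint): Angle (rad) of the blue eccentric cam (disc 64 mm across, 18 mm off its axis). 0 = low point: lever along the jig's +x, in line with the red mark. Positive: lever turned anticlockwise from above (pi/2 = to jig +y). Range -0.5 to 2.6, starts at 1.5 to 2.4; no stop at 0. Friction (0.3 N m, 4 to 5 N at the post) holds it where left. Over about 0.4 from 0 it bars the slide from home.
- cam_axis (a point): Point on the cam's upright turning axis, at the top of the base plate (10 mm above the worktop), at jig x = 30, y = 55 mm. The steel hub and lever over it reach 41 mm above the worktop.
- cam_post (a point): Middle of the upright red post on the lever's end: round, 14 mm in diameter, 70 mm from the cam's axis, free from 39 to 85 mm above the worktop; this point is 62 mm above the worktop. Under it lies the steel lever bar (14 mm wide, top 35 mm above the worktop). Its x axis points outward along the lever.
- cam_mark (a point): Red line 8 mm wide, 34 mm long on the base plate, straight ahead (jig +x) of the cam's axis; this point lies 85 mm from the axis on the plate's top. The lever points along it at the low point.
- slide (a joint): Travel (m) of the follower slide along the jig's +x: 0 = fully back, 0.050 = fully home at its stop; starts between 0 and 0.012. Friction about 1.5 N, no spring. A steel cross-bar (top 34 mm above the worktop) with an upright orange push plate, a white pad that pushes the mould, and a roller that meets the cam.
- push_plate (a point): Centre of the back face (the face towards the robot, looking along the jig's -x) of the slide's upright orange push plate: 60 mm wide (jig y), 10 mm thick, from 32 to 88 mm above the worktop; this point is 62 mm above the worktop and moves with the slide. At slide = 0 it is at jig x = -73, y = -10 mm.
- mould: Black plastic mould cup with four green sweets, 80 x 80 mm over its rim, 72 mm over its walls, 18 mm high; loose, lying in the lane on the base plate ahead of the slide's pad. Origin at the centre of its underside. About 22 g.
- mould_home (a point): Where the middle of the mould's underside is when it touches the end stop, on the lane's centre line at the top of the base plate. With the slide fully home the mould can be at most 1.5 mm short of the stop.
- jar: Small amber screw jar, 38 mm in diameter, 60 mm high, to the right of the jig; leave it. Origin at the centre of its underside.
- stamp: Turned wooden stamp, 38 mm in diameter, 55 mm high, beyond the jig's far edge; leave it. Origin at the centre of its underside.
- nozzle: Steel piping nozzle, cone 26 mm in diameter, 32 mm high, to the left of the jig; leave it. Origin at the centre of its underside.
Things that resemble listed ones, but are neither listed nor needed, are in the scene too. There is more than one size of the mould; the job needs the largest.

How it is judged:
On the way, in this order (a step that is already met when the one before it is completed fails the run):
1. the cam is turned to its low point (lever within 0.3 rad of the mark) while the slide is not yet home (value of joint cam between -0.3 and 0.3 rad and value of joint slide below 0.04 m), for 0.2 s.
2. the slide is pushed fully home (within 3 mm) (value of joint slide above 0.047 m), for 0.2 s.
At the end, for the whole second after the job is handed in: The lever is within 0.3 rad of the red mark, the slide within 3 mm of fully home, and the mould lies flat on the base plate against the end stop (its middle within 6 mm of mould_home), at rest (value of joint cam between -0.3 and 0.3 rad and value of joint slide above 0.047 m and horizontal distance between mould and mould_home below 0.006 m and z of mould in the frame of mould_home below 0.003 m and angle between mould's own z axis and vertical below 0.08 rad and linear speed of mould below 0.02 m/s); the robot touches nothing.
It fails at once if the slide is forced against the cam (more than 10 N between them) (contact force between slide and cam above 10 N).
It fails at once if the fingers push on the mould (more than 1 N) (contact force between the fingers and mould above 1 N).
It fails at once if the mould is lifted more than 8 mm off the jig (z of mould in the frame of mould_home above 0.008 m).
It fails at once if the jar, the stamp or the nozzle is moved by more than 15 mm (distance of any of jar, stamp, nozzle from where it was at the start of the episode above 0.015 m).
It also fails if it takes over 54 s, if anything falls off the work surface, if the arm or the gripper's body presses on something with over 40 N, if the wrist force passes 120 N, or if a joint passes its speed limit or range.

## Robot

A 6-joint arm with a two-finger parallel gripper is mounted at the origin on a cart in front of the work surface, level with it; the furniture and walls round the work are solid. World frame = base frame: x ahead of the robot, y to its left, z up, the work surface at z = 0. Lengths are in m, angles in rad, forces in N, time in s.
With the tool pointing down it reaches from about 0.3 to 0.825 m from the base axis. Payload 5.4 kg.
Tool frame: the origin (TCP) lies at the very end of the fingers, on their centre line; the grasp point (between the pads) lies 19 mm behind it; z points along the fingers, y is the line along which they close (so a half turn about z gives the same grasp; the last joint's range is limited). The gripper opens to 92 mm and grips with 3 to 60 N. Pads are 20 mm wide; open, the fingers measure 128 mm over their backs; the gripper's body (75 mm by 189 mm) begins 69 mm behind the grasp point.
Start: joints at [-1.428, 0.158, 1.597, -0, 1.386, -0.21], TCP at [0.199, -0.54, 0.215] pointing down, gripper open.
Joint ranges: [-2.91, 2.91], [-0.94, 2.29], [0.18, 2.7], [-1.29, 4.43], [0.17, 2.64], [-3, 3]. Speed limits (rad/s): [2.57, 2.57, 3.14, 3.14, 3.14, 3.14].

## Interface

Orientations are given as a rotation vector (axis times angle).
In Python, from workcell import bot gives the robot as it stands. Calls block until the motion is done:
- bot.goto(position, orientation): joint-space move of the TCP to a pose.
- bot.line_to(position, rot=None, max_speed=0.15): straight line of the TCP; rot=None keeps the orientation; max_speed is the mean speed in m/s.
- bot.set_joints(angles): joint-space move.
- bot.set_gripper(opening, newtons=None): opening from 0.0 (shut) to 1.0 (fully open); newtons is the grip in N (None keeps the last); returns when the fingers have stopped.
- bot.hold(seconds).
- bot.inverse_kinematics(position, orientation): joint angles nearest the present ones, or None.
- bot.read_camera(name): name is "scene" or "top" or "wrist"; returns a dict with "pixels" (480x640x3 uint8, blue, green, red), "fx", "fy", "cx", "cy" (pixels), "R" (3x3) and "t" (3): a world point X has camera coordinates R X + t. Camera axes: x right, y down, z forward; pixel columns grow to the right and rows downward; lengths in m; the calibration is good to about 2 mm. A picture is of the moment at which its call begins. There is no depth.
A pose or a line that the arm cannot do raises bot.MotionError and nothing moves.
- bot.job_done(): hands the job in; it is judged then, once.
Readings, each from a call of its own:
- bot.current_clock(): time.
- bot.current_joints(): joint angles.
- bot.current_joint_vel(): joint speeds.
- bot.current_effort(): joint torques, N m.
- bot.current_ee_pos(): TCP position.
- bot.current_tool_rot(): TCP orientation.
- bot.current_contact_force(): force on the tool from outside, world axes, zero at the start.
- bot.current_ft_torque(): the same for the moment, N m.
- bot.current_opening(): opening from 0.0 (shut) to 1.0 (fully open).
- bot.current_grip_force(): force on a finger pad.
Only numpy, scipy, OpenCV 4.12 (cv2) and the standard library are available. Lean on these libraries where they do the work, as an engineer would, in place of code of your own. Each camera call takes 0.05 s, during which the arm holds its last target. There are 200 camera calls.

## Working session

There is one attempt and no reset: what is moved stays moved. The work goes in short steps, each a Python script; the robot and the scene stay as the last script left them, time stands still between calls to the robot, and variables do not carry over. Pictures are saved under pics/ and viewed, at most 10 in all, crops included, and the job is handed in when it is done.

```bash
mkdir -p pics
python3 - <<'E'
from workcell import bot
import cv2,numpy as np
for n in ("top","scene"):
    c=bot.read_camera(n); cv2.imwrite(f"pics/{n}0.png",c["pixels"])
    print(n,c["fx"],c["cx"],c["cy"],np.round(c["R"],4).tolist(),np.round(c["t"],4).tolist())
print(bot.current_clock())
E
```

```text
top 449.92279764609293 318.17200471716137 240.17880546538385 [[0.0189, -0.9995, 0.0245], [-0.9865, -0.0226, -0.1621], [0.1626, -0.0211, -0.9865]] [-0.0453, 0.5702, 0.9153]
scene 457.97681247503084 324.49246282662926 236.55353491478976 [[-0.7994, -0.6004, -0.0201], [-0.2588, 0.3744, -0.8904], [0.5422, -0.7067, -0.4547]] [0.4614, 0.226, 0.5808]
0.1
```

View pics/top0.png

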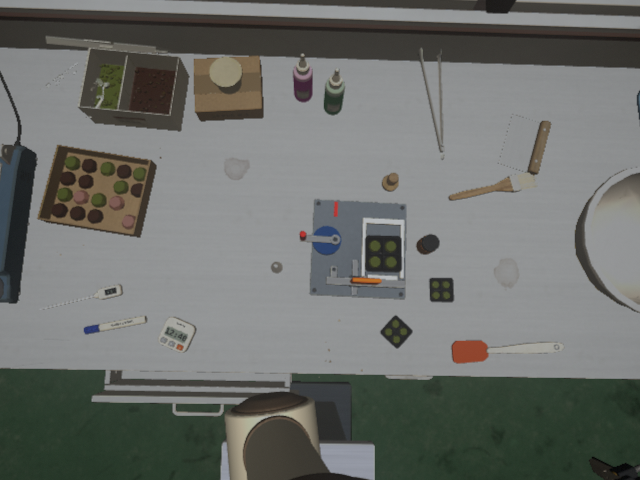

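View pics/scene0.png

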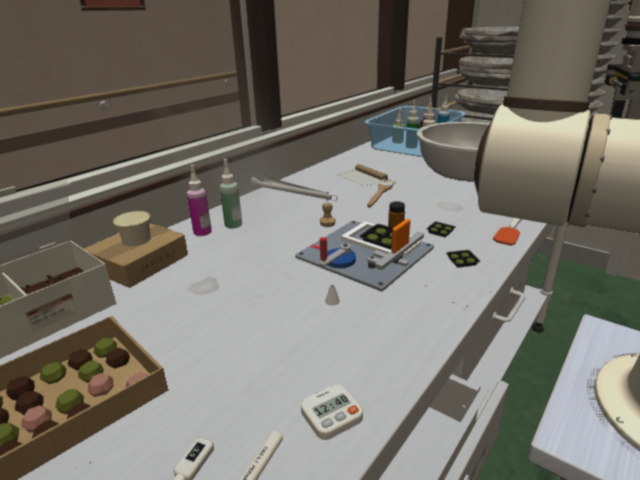

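The jig is centred near (359,249) in the top view. The red mark is at (336,209), the lever post at (304,236), the orange plate at (366,281) and the large mould in the lane at (383,252). The small moulds at (441,290) and (396,331) are lookalikes outside the jig. I'll enlarge the jig next.

Run:
```python
import cv2
i=cv2.imread("pics/top0.png")[190:310,260:420]
cv2.imwrite("pics/crop1.png",cv2.resize(i,None,fx=5,fy=5,interpolation=cv2.INTER_CUBIC))
```

```text
(no output)
```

View pics/crop1.png

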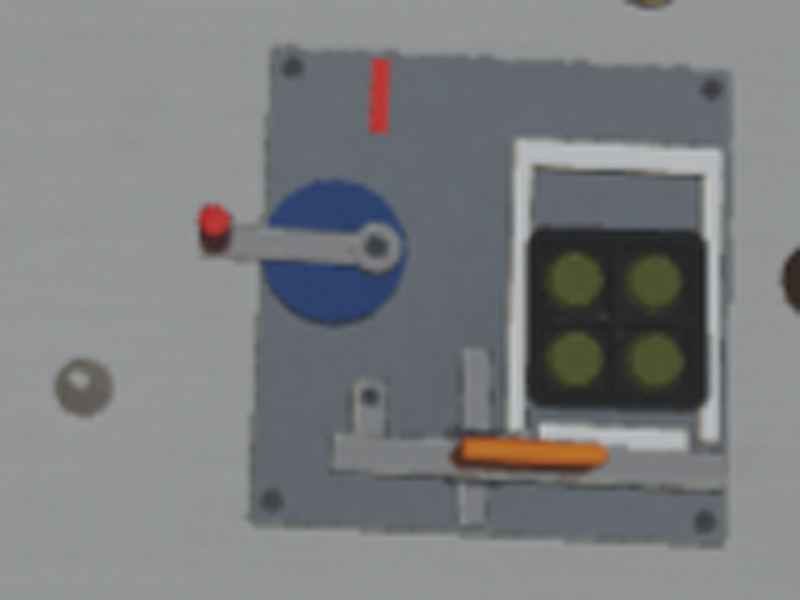

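```bash
cat > h.py <<'E'
from workcell import bot
import cv2,numpy as np,json
from scipy.spatial.transform import Rotation as Ro
from scipy.optimize import least_squares
def ray(c,uv,z):
    R,t=np.array(c["R"]),np.array(c["t"]); o=-R.T@t
    d=R.T@np.array([(uv[0]-c["cx"])/c["fx"],(uv[1]-c["cy"])/c["fy"],1])
    return (o+d*(z-o[2])/d[2])[:2]
try: J=np.array(json.load(open("jig.json")))
except OSError: J=None
def w(p):  # jig xy (m) -> world xy
    c,s=np.cos(J[2]),np.sin(J[2]); return np.array([[c,-s],[s,c]])@p+J[:2]
def jig(p):
    c,s=np.cos(J[2]),np.sin(J[2]); return np.array([[c,s],[-s,c]])@(np.array(p)-J[:2])
def rot(a): # tool down, tool y along jig direction angle a
    a=a+J[2]; y=np.array([np.cos(a),np.sin(a),0]); z=np.array([0,0,-1.])
    return Ro.from_matrix(np.c_[np.cross(y,z),y,z]).as_rotvec()
AX=np.array([.030,.055])
def cam(p): # world xy of post -> angle, radius
    d=jig(p)-AX; return np.arctan2(d[1],d[0]),np.hypot(*d)
E
python3 - <<'E'
import h; from h import *
c=bot.read_camera("top")
px=lambda u,v:(260+(u+.5)/5-.5,190+(v+.5)/5-.5)
W=np.array([ray(c,px(*q),.01) for q in [(272,46),(732,70),(724,546),(250,522)]])
P=np.array([[.125,.105],[.125,-.105],[-.09,-.105],[-.09,.105]])
def f(x): h.J=x; return np.ravel([w(p) for p in P]-W)
r=least_squares(f,[.5,0,0]); h.J=r.x; json.dump(list(r.x),open("jig.json","w"))
print(r.x,np.round(r.fun*1000,1))
print("hub",jig(ray(c,px(376,246),.041)),"post",jig(ray(c,px(214,216),.085)),cam(ray(c,px(214,216),.085)))
print("mark end",jig(ray(c,px(380,60),.01)),"plate top back mid",jig(ray(c,px(532,464),.088)),"nozzle",jig(ray(c,px(85,385),.02)))
th,_=cam(ray(c,px(214,216),.085))
for a in (th,0.):
  for k in (0,np.pi):
    q=bot.inverse_kinematics([*w(AX+.07*np.array([np.cos(a),np.sin(a)])),.055],rot(a+k)); print(a,k,q)
for k in (0,np.pi): print(bot.inverse_kinematics([*w([-.11,-.01]),.055],rot(np.pi/2+k)))
E
```

```text
[ 0.54412072 -0.12384043 -0.02805886] [ 0.6  0.6  0.6 -0.9 -0.4 -1.1 -0.8  1.4]
hub [0.03015648 0.05539318] post [0.03175622 0.12493504] (np.float64(1.5456894321345291), np.float64(0.06995708578819564))
mark end [0.12057179 0.05539947] plate top back mid [-0.06389593 -0.00877373] nozzle [-0.03396342  0.17826275]
1.5456894321345291 0 [-2.08114028e-01  3.43275698e-01  1.71229857e+00 -4.44089210e-16
  1.08601839e+00 -1.72574460e+00]
1.5456894321345291 3.141592653589793 [-2.08114028e-01  3.43275698e-01  1.71229857e+00 -4.44089210e-16
  1.08601839e+00  1.41584806e+00]
0.0 0 [-2.96194941e-01  5.03125835e-01  1.49559112e+00 -4.44089210e-16
  1.14287570e+00 -2.68136079e-01]
0.0 3.141592653589793 [-2.96194941e-01  5.03125835e-01  1.49559112e+00 -4.44089210e-16
  1.14287570e+00  2.87345657e+00]
[-0.56047149  0.03957855  2.06768855  0.          1.03432555 -2.10320895]
[-5.60471486e-01  3.95785525e-02  2.06768855e+00 -4.44089210e-16
  1.03432555e+00  1.03838370e+00]
```

Fit is within about 1.5 mm. The hub, post radius and mark all match, and the lever is at 1.55 rad with the slide at about 0.009 m. I'll push the post round an arc, turning the tool with it.

Run:
```python
from h import *
def pose(th,gap,z):
    r=np.array([np.cos(th),np.sin(th)]); t=np.array([-r[1],r[0]])
    return [*w(AX+.07*r+(.017+gap)*t),z],rot(th)
bot.set_gripper(0.0)
bot.goto(*pose(1.55,.02,.16)); 
p,r=pose(1.55,.02,.054); bot.line_to(p,r,max_speed=.1)
print(bot.current_clock(),bot.current_contact_force())
for th in np.append(np.arange(1.5,0.05,-.15),0.):
    p,r=pose(th,0,.054); bot.line_to(p,r,max_speed=.06)
    F=np.array(bot.current_contact_force()); print(round(th,2),np.round(F,1),round(bot.current_clock(),1))
    if np.linalg.norm(F)>25: print("stop");break
p,r=pose(th,.02,.054); bot.line_to(p,r,max_speed=.08); p,r=pose(th,.02,.12); bot.line_to(p,r)
bot.goto([*w([-.12,-.01]),.13],rot(-np.pi/2))
c=bot.read_camera("top"); cv2.imwrite("pics/crop2.png",cv2.resize(c["pixels"][180:310,260:420],None,fx=4,fy=4,interpolation=cv2.INTER_CUBIC))
cv2.imwrite("pics/scene2.png",bot.read_camera("scene")["pixels"]); print(bot.current_clock())
```

```text
5.0 [0.15184649 0.46656618 0.27948282]
1.5 [ 0.2  0.6 -0.6] 5.5
1.35 [-1.2  0.1 -0.5] 5.9
1.2 [-0.6  1.3 -1.1] 6.2
1.05 [-1.9  2.  -1.1] 6.5
0.9 [-0.5  2.1 -1.9] 6.9
0.75 [-0.2  1.5 -1. ] 7.2
0.6 [-0.5  0.2 -0.9] 7.5
0.45 [ 0.6  1.6 -1.2] 7.9
0.3 [-0.1  1.1  0.3] 8.2
0.15 [ 0.1  0.9 -0.5] 8.5
0.0 [-0.7  0.8  0.6] 8.9
11.1
```

View pics/crop2.png

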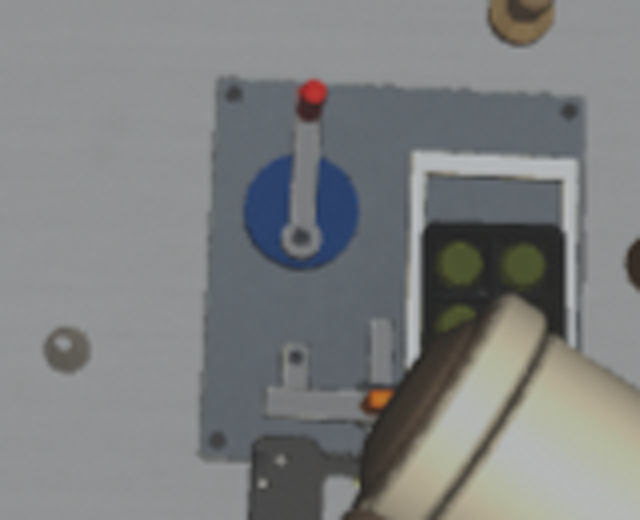

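The crop shows the post top at (314,92) and the hub at (301,237), so the lever now points along the mark. The slide has not moved. I'll check the angle and push only if it is good.

Run:
```python
from h import *
c=bot.read_camera("top")
a,r=cam(ray(c,(260+(314+.5)/4-.5,180+(91+.5)/4-.5),.085)); print("cam",a,r)
assert abs(a)<.15
R=rot(-np.pi/2)
bot.line_to([*w([-.11,-.01]),.054],R,max_speed=.1)
go=lambda x,v:bot.line_to([*w([x,-.01]),.054],R,max_speed=v)
go(-.080,.06)
for x in np.append(np.arange(-.075,-.0339,.005),[-.033,-.032,-.031,-.030,-.029]):
    go(x,.03); F=np.array(bot.current_contact_force()); print(round(x,3),np.round(F,1),round(bot.current_clock(),1))
    if F[0]<-9: break
print(jig(bot.current_ee_pos()[:2]))
go(x-.03,.08); p=bot.current_ee_pos(); bot.line_to([p[0]-.03,p[1],.2]); bot.goto([.25,-.45,.25],R)
c=bot.read_camera("top"); cv2.imwrite("pics/crop3.png",cv2.resize(c["pixels"][180:310,260:420],None,fx=5,fy=4.6*5/4.6,interpolation=cv2.INTER_CUBIC)[:600]); print(bot.current_clock())
```

```text
cam -0.014347300627212066 0.06994673165204982
-0.075 [ 0.4 -0.9  1. ] 13.0
-0.07 [-0.3 -0.3  0.1] 13.3
-0.065 [ 0.  -0.1 -0.5] 13.7
-0.06 [-0.1  0.6  0.6] 14.0
-0.055 [-0.3  0.4  0.3] 14.3
-0.05 [-0.5  0.2  0.3] 14.6
-0.045 [-0.3  0.7  0.2] 14.9
-0.04 [ 0.4  0.6 -0.1] 15.2
-0.035 [-0.5 -0.7 -0.6] 15.6
-0.033 [ 0.8  0.  -0.8] 15.8
-0.032 [-1.6 -0.2  0.7] 16.1
-0.031 [-4.8 -0.4  1.8] 16.3
-0.03 [-9.5 -0.9  5.8] 16.6
[-0.0314682  -0.00995731]
19.7
```

View pics/crop3.png

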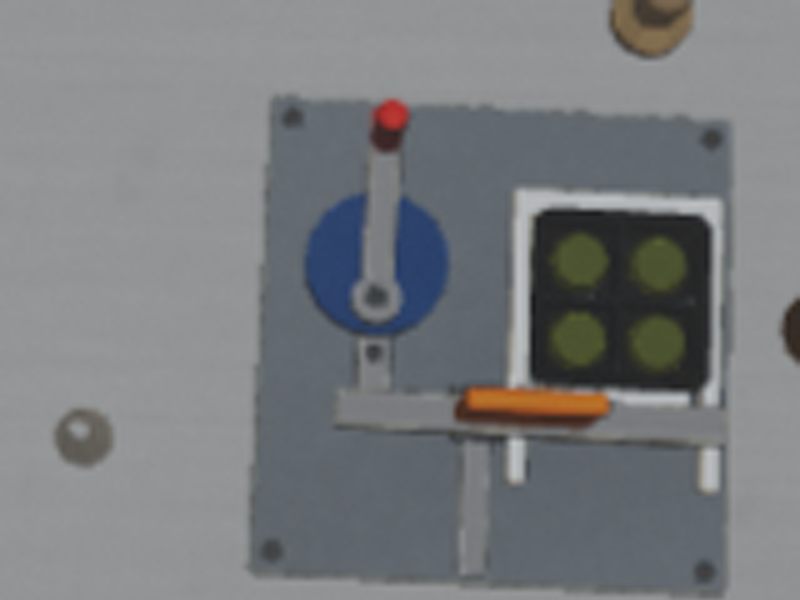

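The crop shows the lever on the mark, the plate at (537,403) and the mould up against the end stop at (621,299). I'll check the slide travel numerically and then hand in.

Run:
```python
from h import *
c=bot.read_camera("top"); px=lambda u,v:(260+(u+.5)/5-.5,180+(v+.5)/5-.5)
s=jig(ray(c,px(537,413),.088)); m=jig(ray(c,px(621,299),.028)); print("slide",s[0]+.073,"mould",m)
if s[0]+.073>.046: print(bot.job_done())
```

```text
slide 0.050235501801728116 mould [ 0.03652789 -0.05268938]
the job is handed in; nothing more can be done
None
```

The job is handed in, though no verdict came back. The lever was at -0.01 rad from the red mark before the slide push. The slide then measured about 50 mm (fully home), with the mould against the end stop, and the run took about 20 s of the 54 s allowed.

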